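# Hold the scrap caddy open by its lever and let it shut softly

### The arm

A 7-joint arm with a two-finger parallel gripper is mounted at the origin on a cart in front of the work surface, level with it; the furniture and walls round the work are solid. World frame = base frame: x ahead of the robot, y to its left, z up, the work surface at z = 0. Lengths are in m, angles in degrees, forces in N, time in s.
With the tool pointing down it reaches from about 0.425 to 0.875 m from the base axis. Payload 4.7 kg.
Tool frame: the origin (TCP) lies at the very end of the fingers, on their centre line; the grasp point (between the pads) lies 19 mm behind it; z points along the fingers, y is the line along which they close (so a half turn about z gives the same grasp; the last joint's range is limited). The gripper opens to 87 mm and grips with 3 to 60 N. Pads are 19 mm wide; open, the fingers measure 117 mm over their backs; the gripper's body (75 mm by 190 mm) begins 51 mm behind the grasp point.
Start: joints at [65.953, 18.392, -4.016, 83.108, 1.295, 78.541, -3.26], TCP at [0.273, -0.59, 0.223] pointing down, gripper open.
Joint ranges: [-163.93, 163.93], [-17.29, 119.83], [-79.2, 71.16], [3.27, 140.29], [-89.18, 269.18], [5.43, 117.66], [-154.24, 154.24]. Speed limits (degrees/s): [147.25, 147.25, 180, 180, 180, 180, 180].

### API

Orientations are given as [roll, pitch, yaw] about the fixed x, y, z axes, in that order (R = Rz(yaw) Ry(pitch) Rx(roll)).
In Python, from cell import telemetry, cams, env gives the robot as it stands.
- The arm moves only by the tool arm_command, never from a script. Its argument "series" is text: rows parted by semicolons, each of 5 numbers parted by spaces: the shift along the tool's x, y, z in mm, then the turn about the tool's z in rad, then the closure in counts, from 0 (fully open) to 255 (shut). A call has 1 to 20 rows; each row shifts and turns the commanded pose from where the row before left it, along the tool's axes as they then stand; what a row does not reach is not made up. A row lasts 1/12 s, in which the tool goes at most 41.7 mm and 7.16 degrees, less where a joint would pass 70% of its speed; a pose out of reach is approached as far as the arm can. A call is refused whole if a number of a shift passes 41.7 or a number of a turn 0.125, either way. A call with a gripper value outside its range is refused whole. The fingers move at their own pace and stop on an object; "squeeze" is the grip in N (left out, the last holds). Time passes only in rows, so rows that do not move let the fingers close. It gives the time, the measured TCP pose, the force, the opening and the grip force at its end, in the units of the state.
- telemetry.get_obs(): the state, without advancing time (a new reading comes with each control period).
- cams.read_camera(name): name is "side" or "top"; returns the picture (420x560x3 uint8, blue, green, red); there is no depth.
- cams.calibration(name): a dict with "K" (3x3 intrinsics, pixels), "origin" and "rotation" of the camera in the world. Camera axes: x right, y down, z forward; pixel columns grow to the right and rows downward; lengths in m; the calibration is good to about 2 mm. A picture is of the moment at which its call begins. calibration takes no time and is no camera call.
- env.sign_off(): hands the job in; it is judged then, once.
The state is a dict: "time_s": time; "qpos": joint angles; "joint_velocities": joint speeds; "effort": joint torques, N m; "tool_pos": TCP position; "tool_rot": TCP orientation; "force": force on the tool from outside, world axes, zero at the start; "wrist_torque": the same for the moment, N m; "grip_width": finger opening in m; "grasp_force": force on a finger pad.
Only numpy, scipy, OpenCV 4.12 (cv2) and the standard library are available. Lean on these libraries where they do the work, as an engineer would, in place of code of your own. Each camera call takes 0.05 s, during which the arm holds its last target. There are 200 camera calls.

### The job

Push the blue lock along the front of the green scrap caddy, away from the lever, as far as it goes, and leave it unlocked because more peelings are coming. Then press the orange lever pad down until the lid stands fully open, hold it there for a good three seconds while the scraps go in, and ease the lever back up over two seconds or more so that the lid comes to rest shut without slamming. Work only the lock and the lever: do not touch the lid itself, and leave the things standing around where they are.

Things in the scene. Friction and masses are not known exactly. Their poses are not given: they have to be found in the camera images.
- caddy: Fixed sage-green counter-top food-scrap caddy, 190 (x, depth) by 220 (y, width) by 172 mm high with its lid. Origin: centre of its underside on the worktop; its -x axis is its front, from which lever and lock project; +y is along the front towards the end to which the lock opens; z up. The front face is at x = -95 mm. In front of it a dark ledge (top 58 mm above the worktop, reaching to x = -141 mm) carries the lock. It cannot be shifted.
- lid (a joint): Angle of the caddy lid, rad: 0 shut, 1.1 fully open (hinged along the back, rising at the front). It is linked to the lever (lid angle = 2.5 x lever angle) and falls shut by its own weight, hard, as soon as the lever is let go.
- lid_panel: The sage-green lid, 200 by 228 mm, 10 mm thick with a raised middle and a round dark filter disc (top about 172 mm above the worktop when shut). Origin on its hinge line at the back of the caddy. Not to be touched.
- lever (a joint): Angle of the lever, rad: 0 up (lid shut), 0.44 fully pressed (lid fully open). It turns about a level axis parallel to the caddy's y, at x = -75 mm, z = 98 mm in the caddy frame. Pressing the pad takes about 3 to 8 N; while the lock is under the arm the pad gives only a few mm even if pressed hard. It springs back with the lid's weight.
- lever_pad (a point): Centre of the top face of the lever's orange ribbed pad, 46 (x) by 56 (y) mm. At rest in the caddy frame x = -192, y = -55, z = 108 mm; fully pressed it has gone down about 50 mm and 7 mm towards the caddy (+x), sloping down to the front by 0.44 rad. From the pad a 20 mm wide steel arm runs back into the caddy's front.
- lock (a joint): Slide of the blue lock, m: 0 locked (under the lever arm), 0.040 fully unlocked (moved along the caddy's +y). Needs about 2 N and stays where it is left.
- lock_tab (a point): Centre of the top of the lock's upright blue tab, which is 32 (x) by 14 (y) mm and stands 35 mm above the rest of the lock (top 124 mm above the worktop). When locked it is at x = -121, y = 35 mm in the caddy frame; 73 mm of room lies between the tab and the lever arm, from where it is pushed towards +y.
- kitchen_timer: Dark blue and white kitchen timer, 66 mm across, 46 mm high, loose, near the caddy. Origin at its underside. Leave alone.
- lemon_1: Yellow lemon, 71x53x51 mm, loose, in front of the caddy. Leave alone.
- jar_herb: Glass jar with grey lid and green contents, 68 mm across, 100 mm high, loose, beside the caddy. Leave alone.
- spice_1: Spice bottle with red cap, 44 mm across, 108 mm high, loose, beside the caddy. Leave alone.
- tube_salt: Slim clear tube with white cap, 38 mm across, 108 mm high, loose, beside the caddy. Leave alone.
- peeler_1: Dark green peeler, 170x25x18 mm, lying loose to the right in front. Leave alone.

How it is judged (in metres and radians):
On the way, in this order (a step that is already met when the one before it is completed fails the run):
1. the lock is pushed fully off the lever (value of joint lock above 0.034 m), for 0.2 s.
2. the lid is held fully open by the lever for three seconds (value of joint lid above 0.95 rad), for 2.5 s.
3. the lid is shut again (value of joint lid below 0.03 rad), for 0.2 s.
At the end, for the whole second after the job is handed in: Lid shut (under 0.03 rad), lock still off (past 34 of its 40 mm), after the lid was held above 0.95 rad for 2.5 s on end (value of joint lid below 0.03 rad and value of joint lock above 0.034 m); the robot touches nothing.
It fails at once if the lid slams: it falls faster than 1.5 rad/s through the last 0.4 rad before shutting (value of joint lid below 0.4 rad and velocity of joint lid below -1.5 rad/s).
It fails at once if the robot touches the lid (contact force between any of the fingers, the arm and lid_panel above 2 N).
It fails at once if a bystander is moved by more than 30 mm or lifted (distance of any of kitchen_timer, lemon_1, jar_herb, spice_1, tube_salt, peeler_1 from where it was at the start of the episode above 0.03 m).
It also fails if it takes over 58 s, if anything falls off the work surface, if the arm or the gripper's body presses on something with over 40 N, if the wrist force passes 120 N, or if a joint passes its speed limit or range.

## Working session

There is one attempt and no reset: what is moved stays moved. The work goes in short steps, Python scripts to look and compute and a tool call to move; the robot and the scene stay as the last step left them, time stands still between calls to the robot, and variables do not carry over. Pictures are saved under pics/ and viewed, at most 10 in all, crops included, and the job is handed in when it is done.

Besides the shell and the picture viewer there is one more tool, called after "Call:" by a JSON object that holds its "method" and its "body". arm_command: Moves the arm, as the interface text tells. Its arguments: {"type":"object","properties":{"series":{"type":"string"},"squeeze":{"type":"number"}},"required":["series"]}

```bash
mkdir -p pics
python3 - <<'E'
from cell import telemetry,cams
import cv2
for n in("side","top"):
    cv2.imwrite(f"pics/{n}0.png",cams.read_camera(n)); c=cams.calibration(n); print(n,c)
o=telemetry.get_obs();print(o["time_s"],o["tool_pos"],o["tool_rot"],o["force"])
E
```

```text
side {'K': array([[502.94270509,   0.        , 277.78907178],
       [  0.        , 502.94270509, 210.83820348],
       [  0.        ,   0.        ,   1.        ]]), 'origin': array([0.16873117, 1.02323985, 1.04902311]), 'rotation': array([-132.05742947,    1.17575505, -158.08515958])}
top {'K': array([[407.94986199,   0.        , 270.50627685],
       [  0.        , 407.94986199, 212.88483713],
       [  0.        ,   0.        ,   1.        ]]), 'origin': array([0.4724212 , 0.06454208, 1.12381053]), 'rotation': array([-173.97983747,    0.56094031,  -88.36372102])}
0.1 [ 0.272955   -0.58936648  0.22159077] [-1.79903995e+02  6.84950548e-03  2.48568083e+01] [ 0.67004577 -0.16910473 -0.65686708]
```

View pics/side0.png

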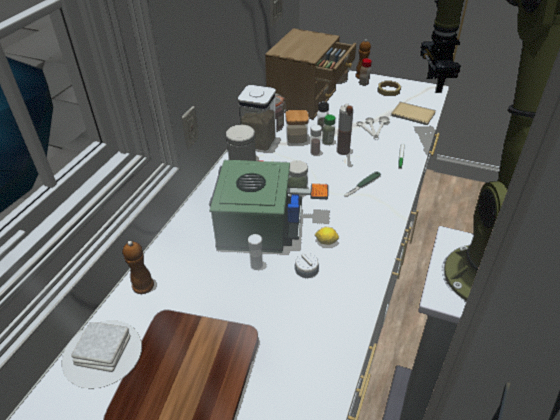

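View pics/top0.png

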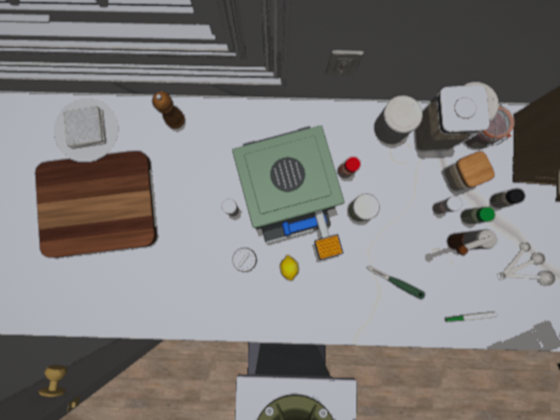

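The side view shows the caddy at about (250,205), with the orange pad at (320,191) and the blue tab at (294,208). In the top view the pad is at (329,247), the lock at (305,224), the timer at (244,260) and the lemon at (290,268). I'll enlarge both views for exact pixels.

Run:
```python
import cv2
a=cv2.imread("pics/top0.png")[115:285,220:390]
b=cv2.imread("pics/side0.png")[150:280,200:350]
cv2.imwrite("pics/c1.png",cv2.resize(a,(595,595),interpolation=cv2.INTER_CUBIC))
cv2.imwrite("pics/c2.png",cv2.resize(b,(690,598),interpolation=cv2.INTER_CUBIC))
```

```text
(no output)
```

View pics/c1.png

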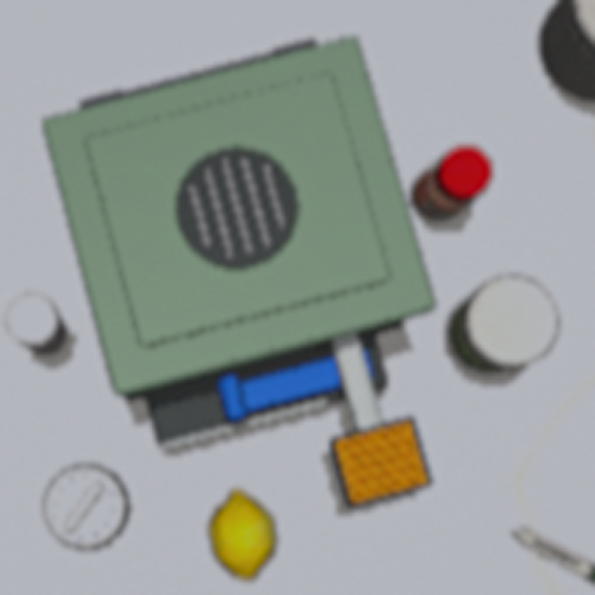

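View pics/c2.png

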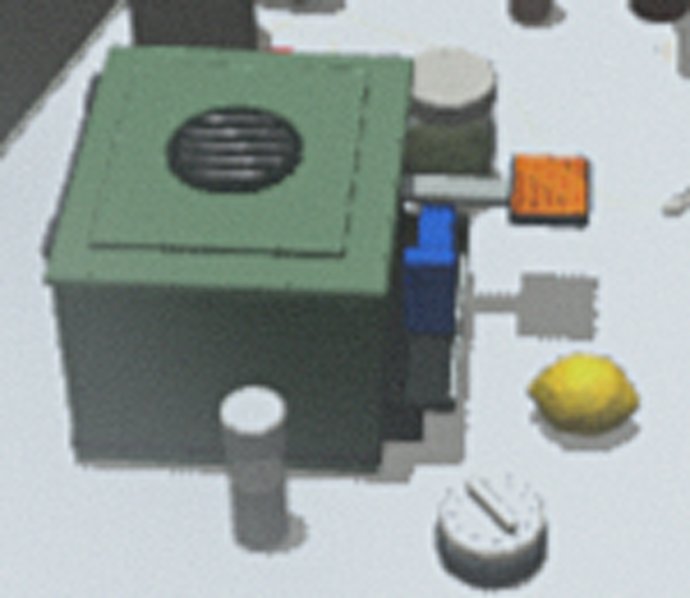

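```bash
cat > h.py <<'E'
import numpy as np
from scipy.spatial.transform import Rotation as R
from cell import cams
C={n:cams.calibration(n) for n in("side","top")}
def proj(n,P):
    c=C[n];M=R.from_euler("xyz",c["rotation"],degrees=True).as_matrix()
    q=(np.atleast_2d(P)-c["origin"])@M@c["K"].T
    return q[:,:2]/q[:,2:]
def ray(n,uv,z):
    c=C[n];M=R.from_euler("xyz",c["rotation"],degrees=True).as_matrix()
    d=M@np.linalg.solve(c["K"],[*uv,1]);return c["origin"]+d*(z-c["origin"][2])/d[2]
E
python3 - <<'E'
from h import *
from scipy.optimize import least_squares
T=lambda u,v:(220+u/3.5,115+v/3.5)
S=lambda u,v:(200+u/4.6,150+v/4.6)
lid=[(-100,114),(-100,-114),(100,-114),(100,114)]
t=np.array([T(118,392),T(435,305),T(357,38),T(43,120),T(382,462),T(233,397)])
s=np.array([S(388,293),S(413,57),S(110,47),S(47,283),S(550,187),S(431,256)])
def pts(p):
    L=[(x+p[3]*1e3,y,p[4]*1e3) for x,y in lid]+[(-192,-55,108),(-121,35,124)]
    return np.array(L)/1e3@R.from_euler("z",p[2]).as_matrix().T+[p[0],p[1],0]
f=lambda p:np.r_[proj("top",pts(p))-t,proj("side",pts(p))-s].ravel()
r=least_squares(f,[.55,0,.25,0,.165],loss="soft_l1");p=r.x
print(p,np.degrees(p[2]));print(f(p).reshape(-1,2).round(1))
for n in"top","side":
  q=(t,s)[n=="side"]
  print(n,ray(n,q[4],.108).round(3),ray(n,q[5],.124).round(3))
print("fit",pts(p)[4:].round(4))
for k,u,z in(("timer",(85,505),.046),("lemon",(243,533),.03),("salt",(35,320),.108),("jar",(512,320),.1)):
  w=ray("top",T(*u),z); print(k,w.round(3),((w-[p[0],p[1],0])@R.from_euler("z",p[2]).as_matrix()*1e3).round())
E
```

```text
[ 0.66565589  0.03786042  0.2937733  -0.00149916  0.15462205] 16.83197038540158
[[-0.7  1.6]
 [ 0.8  1.5]
 [ 0.1 -0.7]
 [-0.5  0.1]
 [ 0.1  0.2]
 [ 0.2  0.2]
 [-0.4  0.7]
 [ 0.2  0.3]
 [-0.4  0. ]
 [-1.1 -0.5]
 [-0.1 -2. ]
 [-0.4 -1.9]]
top [ 0.498 -0.07   0.108] [0.54  0.037 0.124]
side [ 0.495 -0.062  0.108] [0.536 0.043 0.124]
fit [[ 0.4978 -0.0704  0.108 ]
 [ 0.5397  0.0363  0.124 ]]
timer [0.461 0.144 0.046] [-165.  160.   46.]
lemon [0.443 0.024 0.03 ] [-217.   51.   30.]
salt [0.593 0.18  0.108] [-29. 157. 108.]
jar [ 0.603 -0.163  0.1  ] [-118. -174.  100.]
```

Call:
{"method": "arm_command", "body": {"series": "0 0 0 0.07 255;0 0 0 0.07 255;10 -12 0 0 255;20 -24 0 0 255;24 -28 0 0 255;24 -28 0 0 255;24 -28 0 0 255;24 -28 0 0 255;24 -28 0 0 255;24 -28 0 0 255;24 -28 0 0 255;24 -28 0 0 255;24 -28 0 0 255;24 -28 0 0 255;24 -28 0 0 255;24 -28 0 0 255;24 -28 0 0 255;24 -28 0 0 255;24 -28 0 0 255;12 -14 0 0 255", "squeeze": 20}}

```text
time_s: 1.77
tool_pos: [0.5227, -0.018, 0.2225]
tool_rot: [-179.9, -0.1, 17.2]
force: [0.1, 0.8, 0.0]
grip_width: 0.0002
grasp_force: 0.0
```

Call:
{"method": "arm_command", "body": {"series": "6 -5 0 0 255;5 -5 10 0 255;0 0 20 0 255;0 0 20 0 255;0 0 15 0 255;0 0 0 0 255;0 0 0 0 255"}}

```text
time_s: 2.35
tool_pos: [0.5284, -0.0125, 0.1563]
tool_rot: [-180.0, 0.2, 16.7]
force: [0.6, -0.1, -0.0]
grip_width: 0.0004
grasp_force: 0.0
```

Run:
```python
from h import *
import cv2
from cell import telemetry
a=cams.read_camera("top")[170:290,230:390]; b=cams.read_camera("side")[150:270,220:380]
cv2.imwrite("pics/d1.png",np.vstack([cv2.resize(i,(400,300),interpolation=cv2.INTER_CUBIC) for i in(a,b)]))
o=telemetry.get_obs();print(o["tool_pos"],o["tool_rot"])
```

```text
[ 0.52993112 -0.01181234  0.1582297 ] [ 1.79954816e+02 -4.89392291e-02  1.67449716e+01]
```

View pics/d1.png

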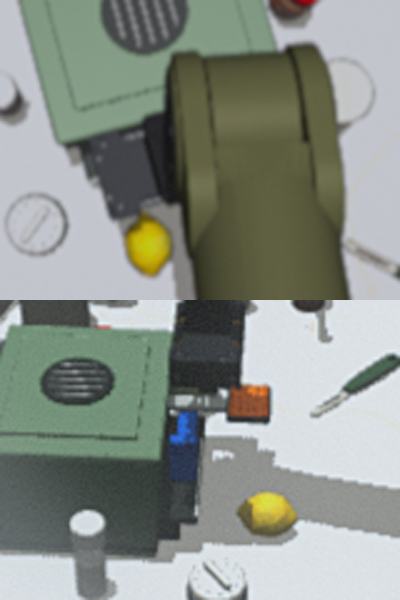

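Call:
{"method": "arm_command", "body": {"series": "5 0 0 0 255;5 0 0 0 255;0 0 10 0 255;0 0 15 0 255;0 0 15 0 255;0 0 10 0 255;0 0 0 0 255;0 0 0 0 255"}}

```text
time_s: 3.12
tool_pos: [0.5387, -0.0077, 0.107]
tool_rot: [-180.0, 0.1, 16.9]
force: [0.5, 0.0, 0.0]
grip_width: 0.0006
grasp_force: 0.0
```

Call:
{"method": "arm_command", "body": {"series": "0 -6 0 0 255;0 -6 0 0 255;0 -6 0 0 255;0 -6 0 0 255;0 -6 0 0 255;0 -6 0 0 255;0 -6 0 0 255;0 -6 0 0 255;0 0 0 0 255"}}

```text
time_s: 3.87
tool_pos: [0.5249, 0.0396, 0.1078]
tool_rot: [-180.0, -0.0, 16.9]
force: [0.2, -0.9, -0.2]
grip_width: 0.0006
grasp_force: 0.0
```

Call:
{"method": "arm_command", "body": {"series": "0 -4 0 0 255;0 -4 0 0 255;0 -4 0 0 255;0 -3 0 0 255;0 0 0 0 255"}}

```text
time_s: 4.28
tool_pos: [0.5205, 0.0533, 0.1075]
tool_rot: [-180.0, 0.0, 16.9]
force: [0.0, -1.2, 0.4]
grip_width: 0.0006
grasp_force: 0.0
```

Call:
{"method": "arm_command", "body": {"series": "0 -3 0 0 255;0 -3 0 0 255;0 0 0 0 255"}}

```text
time_s: 4.53
tool_pos: [0.519, 0.0581, 0.1074]
tool_rot: [180.0, 0.0, 16.8]
force: [0.0, -1.4, -0.0]
grip_width: 0.0008
grasp_force: 0.9
```

Call:
{"method": "arm_command", "body": {"series": "0 -3 0 0 255;0 -3 0 0 255;0 0 0 0 255"}}

```text
time_s: 4.78
tool_pos: [0.5188, 0.0586, 0.1073]
tool_rot: [179.6, -0.0, 16.7]
force: [4.7, -10.2, -3.4]
grip_width: 0.0007
grasp_force: 5.8
```

Run:
```python
from h import *
import cv2
from cell import telemetry
a=cams.read_camera("top")[170:290,230:390]; b=cams.read_camera("side")[170:250,250:350]
cv2.imwrite("pics/d2.png",np.vstack([cv2.resize(i,(390,294),interpolation=cv2.INTER_CUBIC) for i in(a,b)]))
o=telemetry.get_obs();print(o["tool_pos"],o["force"])
```

```text
[0.51879077 0.0586224  0.10730987] [  4.56965271 -10.26014173  -2.86365496]
```

View pics/d2.png

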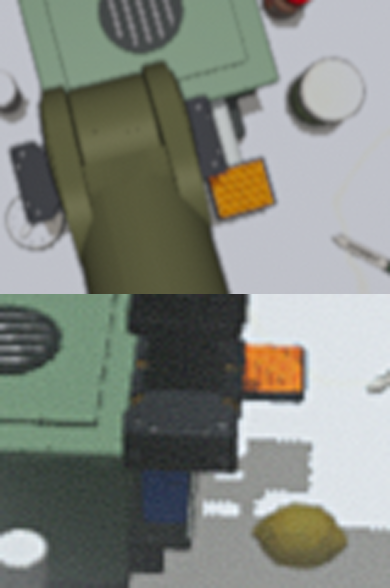

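The arm stalled at about 11 N, and the finger's leading face is at roughly 69 mm, so the lock is at its stop. The pad is in view at crop (243,187) top and (275,370) side. Next I'll back off and go above the pad.

Call:
{"method": "arm_command", "body": {"series": "0 6 0 0 255;0 6 0 0 255;0 6 0 0 255;-5 0 -15 0 255;-6 0 -20 0 255;-8 10 -10 0 255;-10 20 0 0 255;-10 25 0 0 255;-10 25 0 0 255;-7 16 0 0 255;0 6 0 0 255;0 0 0 0 255;0 0 0 0 255;0 0 0 0 255"}}

```text
time_s: 6.05
tool_pos: [0.4988, -0.0651, 0.1525]
tool_rot: [-179.9, -0.0, 17.0]
force: [-0.1, 0.0, -0.8]
grip_width: 0.0003
grasp_force: 0.0
```

Call:
{"method": "arm_command", "body": {"series": "0 0 10 0 255;0 0 15 0 255;0 0 10 0 255;0 0 4 0 255;0 0 4 0 255;0 0 4 0 255;0 0 4 0 255;0 0 0 0 255"}}

```text
time_s: 6.72
tool_pos: [0.4983, -0.0669, 0.1013]
tool_rot: [-180.0, 0.0, 16.8]
force: [-2.3, 1.4, 4.2]
grip_width: 0.0003
grasp_force: 2.0
```

Call:
{"method": "arm_command", "body": {"series": "0 0 3 0 255;0 0 3 0 255;0 0 3 0 255;0 0 3 0 255;0 0 3 0 255;0 0 3 0 255;0 0 3 0 255;0 0 3 0 255;0 0 3 0 255;0 0 3 0 255;0 0 2 0 255;0 0 0 0 255"}}

```text
time_s: 7.72
tool_pos: [0.4978, -0.0676, 0.0687]
tool_rot: [-180.0, 0.1, 16.8]
force: [0.4, -1.1, 2.7]
grip_width: 0.0007
grasp_force: 1.1
```

Call:
{"method": "arm_command", "body": {"series": "0 0 2 0 255;0 0 2 0 255;0 0 2 0 255;0 0 1 0 255;0 0 0 0 255"}}

```text
time_s: 8.13
tool_pos: [0.4981, -0.0672, 0.0621]
tool_rot: [-180.0, 0.1, 16.8]
force: [-0.2, 0.8, 1.6]
grip_width: 0.0007
grasp_force: 0.8
```

Call:
{"method": "arm_command", "body": {"series": "0 0 1 0 255;0 0 1 0 255;0 0 0 0 255"}}

```text
time_s: 8.38
tool_pos: [0.4983, -0.0671, 0.0603]
tool_rot: [-180.0, 0.0, 16.8]
force: [0.1, 0.7, 1.5]
grip_width: 0.0002
grasp_force: 0.7
```

Call:
{"method": "arm_command", "body": {"series": "0 0 1 0 255;0 0 1 0 255;0 0 1 0 255;0 0 0 0 255"}}

```text
time_s: 8.72
tool_pos: [0.4988, -0.0671, 0.0587]
tool_rot: [180.0, -0.0, 16.8]
force: [-2.4, 1.5, 10.0]
grip_width: 0.0007
grasp_force: 5.1
```

Run:
```python
from h import *
import cv2
from cell import telemetry
a=cams.read_camera("top")[90:290,200:400]; b=cams.read_camera("side")[80:280,200:400]
cv2.imwrite("pics/d3.png",np.hstack([cv2.resize(i,(400,400),interpolation=cv2.INTER_CUBIC) for i in(a,b)]))
o=telemetry.get_obs();print(o["tool_pos"],o["force"])
```

```text
[ 0.49881047 -0.06715153  0.05864246] [-1.27754697  0.55894677 10.61614722]
```

View pics/d3.png

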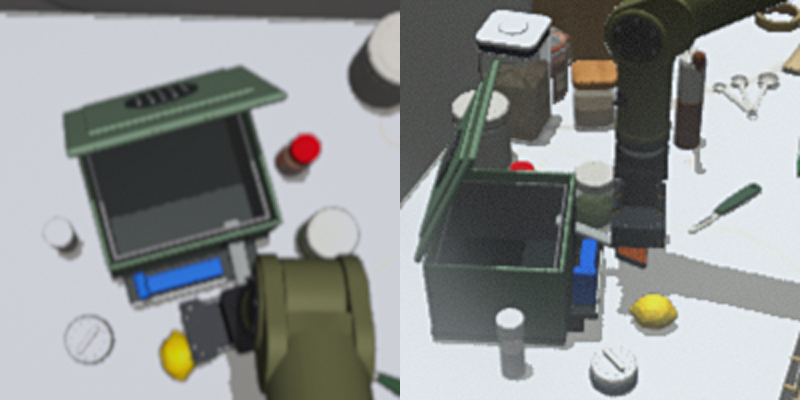

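The lid stands fully open: in the top half its edge runs from about (65,150) to (285,95). The stop gives about 10 N, and the lock tab at (140,285) is at its far end, clear of the arm. Now I hold it.

Call:
{"method": "arm_command", "body": {"series": "0 0 0 0 255;0 0 0 0 255;0 0 0 0 255;0 0 0 0 255;0 0 0 0 255;0 0 0 0 255;0 0 0 0 255;0 0 0 0 255;0 0 0 0 255;0 0 0 0 255;0 0 0 0 255;0 0 0 0 255;0 0 0 0 255;0 0 0 0 255;0 0 0 0 255;0 0 0 0 255;0 0 0 0 255;0 0 0 0 255;0 0 0 0 255;0 0 0 0 255"}}

```text
time_s: 10.48
tool_pos: [0.4988, -0.0672, 0.0587]
tool_rot: [180.0, -0.0, 16.8]
force: [-2.1, -0.5, 10.4]
grip_width: 0.0006
grasp_force: 5.0
```

Call:
{"method": "arm_command", "body": {"series": "0 0 0 0 255;0 0 0 0 255;0 0 0 0 255;0 0 0 0 255;0 0 0 0 255;0 0 0 0 255;0 0 0 0 255;0 0 0 0 255;0 0 0 0 255;0 0 0 0 255;0 0 0 0 255;0 0 0 0 255;0 0 0 0 255;0 0 0 0 255;0 0 0 0 255;0 0 0 0 255;0 0 0 0 255;0 0 0 0 255;0 0 0 0 255;0 0 0 0 255"}}

```text
time_s: 12.15
tool_pos: [0.4988, -0.0671, 0.0587]
tool_rot: [180.0, -0.0, 16.8]
force: [-2.9, 1.2, 9.6]
grip_width: 0.0004
grasp_force: 5.0
```

Call:
{"method": "arm_command", "body": {"series": "0 0 -1 0 255;0 0 -1 0 255;0 0 -1.5 0 255;0 0 -1.5 0 255;0 0 -1.5 0 255;0 0 -1.5 0 255;0 0 -1.5 0 255;0 0 -1.5 0 255;0 0 -1.5 0 255;0 0 -1.5 0 255;0 0 -1.5 0 255;0 0 -1.5 0 255;0 0 -1.5 0 255;0 0 -1.5 0 255;0 0 -1.5 0 255;0 0 -1.5 0 255;0 0 -1.5 0 255;0 0 -1.5 0 255;0 0 -1.5 0 255;0 0 -1.5 0 255"}}

```text
time_s: 13.82
tool_pos: [0.4984, -0.0673, 0.0867]
tool_rot: [180.0, 0.0, 16.8]
force: [-3.1, -0.6, 3.0]
grip_width: 0.0007
grasp_force: 1.8
```

Call:
{"method": "arm_command", "body": {"series": "0 0 -1.5 0 255;0 0 -1.5 0 255;0 0 -1.5 0 255;0 0 -1.5 0 255;0 0 -1.5 0 255;0 0 -1.5 0 255;0 0 -1.5 0 255;0 0 -1.5 0 255;0 0 -1.5 0 255;0 0 -1 0 255;0 0 -1 0 255;0 0 -1 0 255;0 0 -1 0 255;0 0 -1 0 255"}}

```text
time_s: 14.98
tool_pos: [0.4988, -0.0671, 0.1052]
tool_rot: [180.0, -0.0, 16.8]
force: [-2.8, -0.5, 4.0]
grip_width: 0.0007
grasp_force: 2.1
```

Call:
{"method": "arm_command", "body": {"series": "0 0 -1 0 255;0 0 -1 0 255;0 0 -1 0 255;0 0 -1 0 255;0 0 -1 0 255;0 0 -1 0 255;0 0 -1 0 255;0 0 0 0 255"}}

```text
time_s: 15.65
tool_pos: [0.4987, -0.067, 0.1121]
tool_rot: [-180.0, -0.0, 16.8]
force: [-0.6, -0.7, 0.4]
grip_width: 0.0006
grasp_force: 0.0
```

Contact is released. I'll retreat straight up, move back from the caddy and check.

Call:
{"method": "arm_command", "body": {"series": "0 0 -5 0 255;0 0 -15 0 255;0 0 -25 0 255;0 0 -30 0 255;0 15 -25 0 255;0 30 0 0 255;0 30 0 0 255;0 30 0 0 255;0 30 0 0 255;0 25 0 0 255;0 15 0 0 255;0 0 0 0 255;0 0 0 0 255;0 0 0 0 255;0 0 0 0 255"}}

```text
time_s: 16.9
tool_pos: [0.5494, -0.2324, 0.2123]
tool_rot: [-180.0, -0.0, 17.0]
force: [-0.3, -0.3, -0.1]
grip_width: 0.0005
grasp_force: 0.0
```

Run:
```python
from h import *
import cv2
from cell import telemetry
a=cams.read_camera("top")[90:290,200:400]; b=cams.read_camera("side")[80:280,200:400]
cv2.imwrite("pics/d4.png",np.hstack([cv2.resize(i,(400,400),interpolation=cv2.INTER_CUBIC) for i in(a,b)]))
o=telemetry.get_obs();print(o["tool_pos"],o["force"])
```

```text
[ 0.54931276 -0.23304154  0.21242867] [0.32917777 0.34866954 0.04577983]
```

View pics/d4.png

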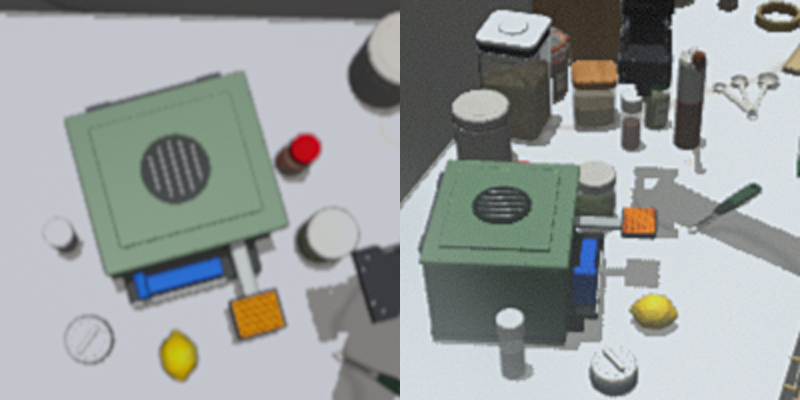

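The lid is shut, the pad is up at (258,313), and the lock tab is at its far end at (140,285). The bystanders haven't moved and the robot is clear.

```bash
python3 -c "
from cell import env
print(env.sign_off())"
```

```text
the job is handed in; nothing more can be done
None
```

I pushed the lock to its stop and left it unlocked, held the lid fully open for over 3 s, eased it shut over about 3 s, and handed the job in at about 17 s; the final picture shows the lid shut and everything else in place, but the sign-off returned no verdict.

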